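# Let the large bath ball out of the rocker-gate dispenser

## Robot

A 6-joint arm with a two-finger parallel gripper is mounted at the origin on the work surface. World frame = base frame: x ahead of the robot, y to its left, z up, the work surface at z = 0. Lengths are in m, angles in degrees, forces in N, time in s.
With the tool pointing down it reaches from about 0.4 to 0.825 m from the base axis. Payload 7 kg.
Tool frame: the origin (TCP) lies at the centre of the arm's flange, where the gripper is bolted on; the fingertips stand 178 mm ahead of it and the grasp point (between the pads) lies 159 mm ahead of it (tip_reach is the distance from the TCP to the fingertips, in m); z points along the fingers, y is the line along which they close (so a half turn about z gives the same grasp; the last joint's range is limited). The gripper opens to 88 mm and grips with 3 to 60 N. Pads are 19 mm wide; open, the fingers measure 130 mm over their backs; the gripper's body (78 mm by 193 mm) begins 47 mm behind the grasp point.
Start: joints at [-48.237, 20.546, 0.682, 0, -70.136, -16.507], TCP at [0.288, -0.61, 0.405] pointing down, gripper open.
Joint ranges: [-176.03, 176.03], [-82.01, 121.73], [-58.28, 71.71], [-173.87, 95.51], [-174.79, -0.11], [-173.66, 173.66]. Speed limits (degrees/s): [136.94, 136.94, 172.46, 180, 180, 180].

## Interface

Orientations are given as [roll, pitch, yaw] about the fixed x, y, z axes, in that order (R = Rz(yaw) Ry(pitch) Rx(roll)).
In Python, from plant import * gives the robot as it stands.
- The arm moves only by the shell command python3 -m handwheel 'ROWS'. ROWS is JSON, a list of rows, each a list of 7 numbers: the opening, from -1 (shut) to 1 (fully open), then the shift along the tool's x, y, z as a fraction of full scale, then the turn, a rotation vector about the tool's x, y, z as a fraction of full scale. A call has 1 to 5 rows; each row shifts and turns the commanded pose from where the row before left it, along the tool's axes as they then stand; what a row does not reach is not made up. Full scale, the value 1, is 0.025 m for a shift and 6 degrees for a turn. A row lasts 1/8 s, in which the tool goes at most 62.5 mm and 10.7 degrees, less where a joint would pass 70% of its speed; a pose out of reach is approached as far as the arm can. A call with a number of a shift or a turn outside -1 to 1 is refused whole. A call with a gripper value outside its range is refused whole. The fingers move at their own pace and stop on an object; the grip force is fixed at half the most. Time passes only in rows, so rows that do not move let the fingers close. It gives the time, the measured TCP pose, the force, the opening and the grip force at its end, in the units of the state.
- get_obs(): the state, without advancing time (a new reading comes with each control period).
- snapshot(name): name is "scene" or "top" or "wrist"; returns a dict with "color" (384x512x3 uint8, red, green, blue), "fx", "fy", "cx", "cy" (pixels), "k1" (the pictures are not rectified: a ray, as slopes to the right and down, at radius r is drawn at 1 + k1 r^2 times it, then the intrinsics apply), "R" (3x3) and "t" (3): a world point X has camera coordinates R X + t; the wrist camera has in their place "tool_from_camera" (4x4, takes a point from camera to tool coordinates, whose origin is the TCP and whose axes are the flange's). Camera axes: x right, y down, z forward; pixel columns grow to the right and rows downward; lengths in m; the calibration is good to about 2 mm. A picture is of the moment at which its call begins: read the wrist's pose just before it. There is no depth.
- close_job(): hands the job in; it is judged then, once.
The state is a dict: "clock": time; "joint_pos": joint angles; "qvel": joint speeds; "tau": joint torques, N m; "tool_pos": TCP position; "orientation": TCP orientation; "force": force on the tool from outside, world axes, zero at the start; "moment": the same for the moment, N m; "opening": finger opening in m; "gripper_force": force on a finger pad.
Only numpy, scipy, OpenCV 4.12 (cv2) and the standard library are available. Lean on these libraries where they do the work, as an engineer would, in place of code of your own. Each camera call takes 0.05 s, during which the arm holds its last target. There are 200 camera calls.

## Task

Push the dispenser's catch tray along to its stop in front of the lane that holds the large bath ball, then press down that lane's paddle so the gate lifts and the ball rolls into the tray, and let the paddle come back up so the gate is shut again. Leave the small ball in its lane, and touch neither ball with the gripper. Leave the drawer and everything standing around where it is.

Things in the scene. Friction and masses are not known exactly. Their poses are not given: they have to be found in the camera images.
- dispenser: Fixed bath-ball dispenser: wooden base 270 x 250 x 6 mm, two grey sloping lanes, a metal rocking lever outside each, a grey catch tray along the front; 107 mm high. Origin on the work surface between the lanes, level with the gates; x points to its back (uphill), y to the left lane, z up. Lane centre lines at y = +55 (left) and -55 mm (right), from x = -25 mm (open lower lip) to 100 mm.
- left_gate (a point): Lower edge of the left lever's gate, a tongue 24 mm wide hanging into the lane at dispenser x = 0, 64 mm up, 6 mm over the lane floor. Lanes slope 10 degrees, are 38 mm wide inside, with walls 16 mm high. The lever rocks on a pin along y at dispenser x = 65, y = 85, z = 100 mm, held by a wooden post 106 mm high at y = 95: gate at its front end, paddle at its rear end.
- right_gate (a point): The same on the right lever (pin at y = -85 mm, post at y = -95 mm).
- left_paddle (a point): Centre of the top face of the left lever's press paddle, a flat metal plate 40 mm (x) by 44 mm (y). At rest at dispenser x = 123, y = 97, z = 107 mm; fully pressed it is about 31 mm lower.
- right_paddle (a point): The same on the right lever; at rest at dispenser x = 123, y = -97, z = 107 mm.
- left_lever (a joint): Left lever's angle in rad: 0 at rest (gate shut), grows as the paddle is pressed down and the gate lifts, stop at 0.55. The large ball passes below the gate from about 0.42 on. A spring brings it back; pressing takes about 4 N at first and 9 N at the stop.
- right_lever (a joint): The same for the right lever.
- tray (a joint): Catch tray's place along its rail in m, along the dispenser's y: 0 in the middle, stop at +0.055 (in front of the left lane) and at -0.055 (in front of the right lane). Slides with about 1 N and stays where it is left.
- tray_floor (a point): Centre of the tray's inner floor. Open grey tray 76 mm (dispenser x) by 74 mm (y) by 36 mm high, walls 4 mm; its centre runs along dispenser x = -68 mm, its floor is 11 mm and its rim 43 mm above the work surface. Its outer side walls are free to be pushed along y; the base plate under it is 6 mm thick.
- large_ball_center (a point): Centre of the large bath ball, off-white, 34 mm across, about 30 g, loose, resting against the gate of one lane (either one).
- small_ball_center (a point): Centre of the small bath ball, off-white, 22 mm across, about 15 g, loose, resting against the gate of the other lane.
- unit_drawer0_handle (a point): Small knob of the upper drawer of a white plastic drawer unit (200 x 170 x 140 mm, fixed, to the left). The drawer stands part open with tweezers and a nipper in it; the knob sticks out towards the robot.
- jar: closed frosted glass jar, 60 mm across, 70 mm tall, standing on the drawer unit. Bystander; origin at its underside.
- toothbrush: blue plastic toothbrush, 170 mm long, lying on the drawer unit. Bystander; origin at its underside.
- polish: small amber polish bottle, 30 mm across, 65 mm tall, standing by the dispenser's left (+y) side. Bystander; origin at its underside.
- tin: round metal balm tin, 48 mm across, 18 mm tall, lying in front of the tray. Bystander; origin at its underside.
- lotion: white lotion bottle, 40 mm across, 100 mm tall, standing by the dispenser's right (-y) side. Bystander; origin at its underside.
- tumbler: white tumbler, 72 mm across, 95 mm tall, to the right. Bystander; origin at its underside.
- soapbox: grey soap box 90 x 60 x 35 mm, to the right. Bystander; origin at its underside.

How it is judged:
By the outcome, as a careful person would: the job done as asked, in the order asked, and still so for the second after the job is handed in, with the robot touching nothing.
It also fails if it takes over 48 s, if anything falls off the work surface, if the arm or the gripper's body presses on something with over 40 N, if the wrist force passes 120 N, or if a joint passes its speed limit or range.

## Working session

There is one attempt and no reset: what is moved stays moved. The work goes in short steps, Python scripts to look and compute and a shell command to move; the robot and the scene stay as the last step left them, time stands still between calls to the robot, and variables do not carry over. Pictures are saved under pics/ and viewed, at most 10 in all, crops included, and the job is handed in when it is done.

```bash
ls; mkdir -p pics; python3 - <<'E'
from plant import *
import cv2
o=get_obs();print(o)
for n in("scene","top"):
    s=snapshot(n);cv2.imwrite(f"pics/{n}0.png",s["color"][:,:,::-1].copy());print({k:v for k,v in s.items() if k!="color"})
E
```

```text
pics
{'clock': 0.0, 'joint_pos': array([-4.82387819e+01,  2.05914320e+01,  6.34451282e-01, -2.15960829e-02,
       -7.01365738e+01, -1.65053261e+01]), 'qvel': array([-0.06369097, -0.0900385 , -0.08573703, -0.02080728, -0.10152293,
        0.02526124]), 'tau': array([-7.88811303e-04, -5.82711804e+01,  2.93048912e+01,  6.99688956e+00,
        6.85538747e-03, -1.83685670e-04]), 'tool_pos': array([ 0.28789937, -0.61030645,  0.40372299]), 'orientation': array([ 1.79904532e+02, -7.11683397e-03, -1.54751457e+02]), 'force': array([-0.23052508,  0.40676454,  0.19938432]), 'moment': array([ 0.01372008, -0.01734879,  0.00707547]), 'gripper_force': 0.0, 'opening': 0.08746086327217913}
{'fx': 413.53977326853317, 'fy': 413.53977326853317, 'cx': 258.4080231809925, 'cy': 195.14055487641667, 'k1': -0.09592872985372235, 'R': array([[-0.85669435,  0.51575715, -0.00832802],
       [ 0.42552773,  0.69750988, -0.57654672],
       [-0.29154921, -0.49746812, -0.81702174]]), 't': array([ 0.47484775, -0.18661243,  1.38722453])}
{'fx': 405.54704053076654, 'fy': 405.54704053076654, 'cx': 263.61961823231013, 'cy': 195.35421756518227, 'k1': -0.09414977962859632, 'R': array([[ 0.02565696, -0.99944959, -0.02102946],
       [-0.99647126, -0.02388746, -0.0804638 ],
       [ 0.07991717,  0.02301971, -0.99653567]]), 't': array([0.00686915, 0.59501106, 1.29995833])}
```

```bash
python3 - <<'E'
import cv2
for n in("scene","top"):
    i=cv2.imread(f"pics/{n}0.png");cv2.imwrite(f"pics/{n}0b.png",cv2.resize(i,(800,600),interpolation=cv2.INTER_CUBIC))
E
```

```text
(no output)
```

View pics/scene0b.png

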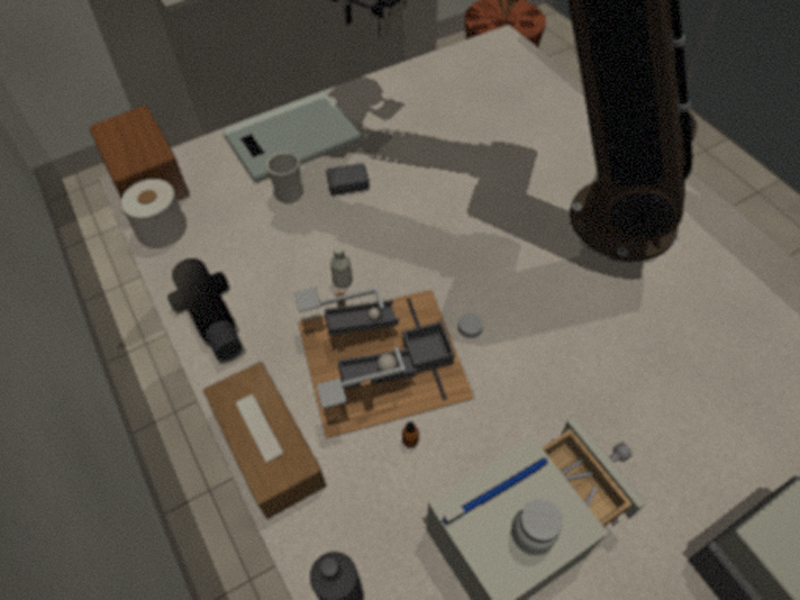

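View pics/top0b.png

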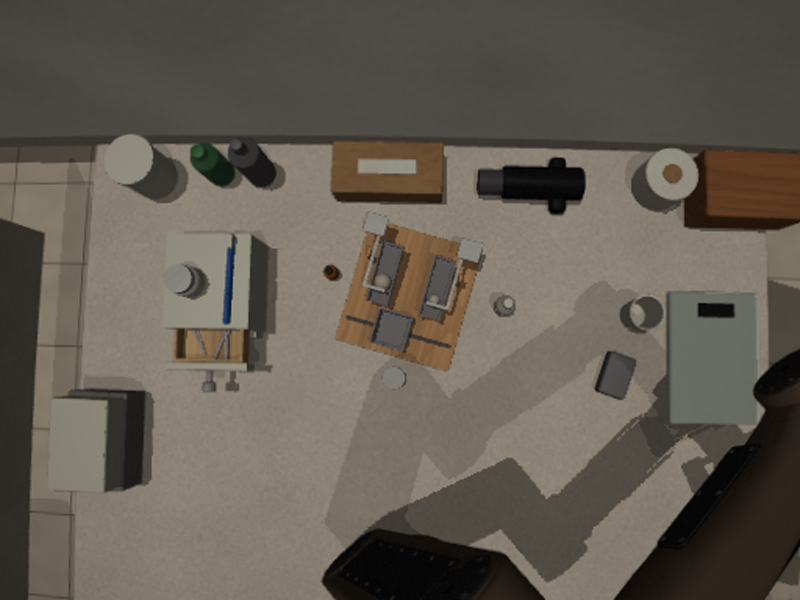

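The top view shows the large ball in the left lane (383,282) and the small one in the right lane (433,299). The tray is near the middle (392,330). Next I'll take a zoomed crop to get the pose.

```bash
python3 - <<'E'
import cv2
i=cv2.imread("pics/top0.png")[125:245,205:325];cv2.imwrite("pics/c1.png",cv2.convertScaleAbs(cv2.resize(i,(600,600),interpolation=cv2.INTER_CUBIC),alpha=1.5))
E
```

```text
(no output)
```

View pics/c1.png

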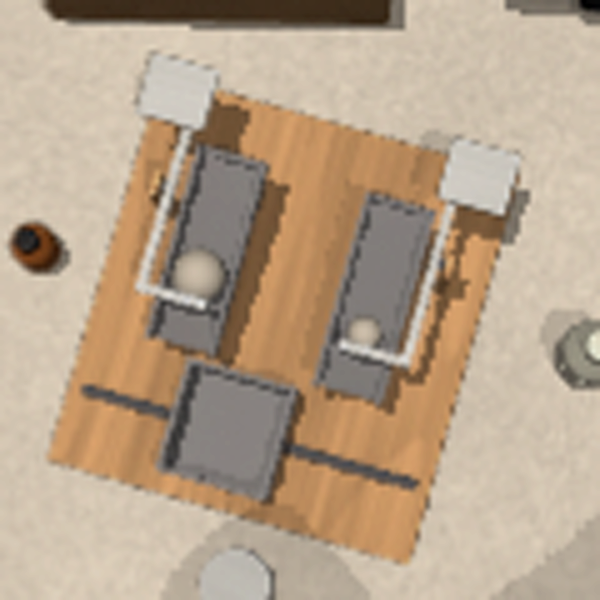

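```bash
cat > h.py <<'E'
import numpy as np,cv2
from plant import *
from scipy.optimize import least_squares
def proj(s,X):
    c=np.atleast_2d(X)@s["R"].T+s["t"];a=c[:,:2]/c[:,2:];r2=(a**2).sum(1,keepdims=True)
    return a*(1+s["k1"]*r2)*[s["fx"],s["fy"]]+[s["cx"],s["cy"]]
def unproj(s,uv,z):
    return least_squares(lambda p:(proj(s,[p[0],p[1],z])[0]-uv),[.6,0]).x
def D(p,X):
    c,n=np.cos(p[2]),np.sin(p[2]);X=np.atleast_2d(X).astype(float)
    return np.c_[p[0]+c*X[:,0]-n*X[:,1],p[1]+n*X[:,0]+c*X[:,1],X[:,2]]
E
python3 - <<'E'
from h import *
s=snapshot("top")
f=lambda x,y:np.array([205+x/5-.4,125+y/5-.4])
M=np.array([[.123,.097,.107],[.123,-.097,.107]])
P=np.array([f(179,90),f(481,177)])
# more: gates' tongue mid approx, front corners y +-.125
M2=np.vstack([M,[[0,.055+0,.068],[0,-.055,.068]]]);P2=np.vstack([P,f(190,299),f(358,351)])
r=least_squares(lambda p:(proj(s,D(p,M2))-P2).ravel(),[.7,0,-.28]);p=r.x
print(p,np.degrees(p[2]),r.fun.round(2))
np.save("pose.npy",p)
def loc(px,z):
    w=unproj(s,f(*px),z);c,n=np.cos(p[2]),np.sin(p[2]);d=w-p[:2];return w.round(4),np.round([c*d[0]+n*d[1],-n*d[0]+c*d[1]],4)
for nme,px,z in [("FL",(48,460),.006),("FR",(408,563),.006),("tray rim FL",(160,470),.043),("rim BL",(188,362),.043),("rim BR",(301,389),.043),("rim FR",(268,501),.043),("railL",(85,390),.008),("railR",(416,484),.008),("tin",(236,582),.018),("polish",(28,242),.065),("big",(199,272),.085),("small",(363,333),.08),("lotion",(600,343),.1)]:print(nme,*loc(px,z))
E
```

```text
[ 0.60781689  0.034575   -0.26859067] -15.38911162868232 [ 0.18 -0.55 -0.12 -0.23  0.13  0.61 -0.18  0.19]
FL [0.5217 0.1838] [-0.1227  0.121 ]
FR [ 0.4601 -0.0556] [-0.1185 -0.1261]
tray rim FL [0.5162 0.106 ] [-0.1073  0.0446]
rim BL [0.5862 0.0901] [-0.0356  0.0477]
rim BR [0.5705 0.0168] [-0.0312 -0.027 ]
rim FR [0.4982 0.0361] [-0.1061 -0.0276]
railL [0.5686 0.1605] [-0.0713  0.111 ]
railR [ 0.512  -0.0596] [-0.0674 -0.1163]
tin [0.4451 0.0564] [-0.1626 -0.0221]
polish [0.6589 0.1931] [0.0072 0.1664]
big [0.6396 0.0817] [0.0182 0.0538]
small [ 0.6042 -0.0218] [ 0.0115 -0.0553]
lotion [ 0.5997 -0.1675] [ 0.0458 -0.1969]
```

```bash
python3 -m handwheel '[[-1,0,0,0,0,0,1],[-1,0,0,0,0,0,1],[-1,0,0,0,0,0,1],[-1,0,0,0,0,0,1],[-1,0,0,0,0,0,1]]'
python3 -m handwheel '[[-1,0,0,0,0,0,1],[-1,0,0,0,0,0,0.7],[-1,0,0,0,0,0,0]]'
cat >> h.py <<'E'
def rel(dx,dy,ztip):
    """remaining shift in tool-axis row units to put fingertip at dispenser (dx,dy), height ztip"""
    from scipy.spatial.transform import Rotation as Ro
    o=get_obs();p=np.load("pose.npy");R=Ro.from_euler("xyz",o["orientation"],degrees=True)
    tip=o["tool_pos"]+R.apply([0,0,.178]);tgt=D(p,[dx,dy,ztip])[0]
    c,n=np.cos(p[2]),np.sin(p[2]);d=tip[:2]-p[:2]
    print("t",o["clock"],"ori",o["orientation"].round(2),"tipdisp",np.round([c*d[0]+n*d[1],-n*d[0]+c*d[1],tip[2]],4),"F",o["force"].round(1),"open",round(o["opening"],4))
    print("units",(R.inv().apply(tgt-tip)/.025).round(2))
E
python3 -c "
from h import *
p=np.load('pose.npy');print(p);rel(-.068,-.066,.15)"
```

```text
clock: 0.78
tool_pos: [0.2879, -0.6104, 0.4043]
orientation: [180.0, -0.0, 175.1]
force: [0.1, 0.4, -0.2]
opening: 0.0433
gripper_force: 0.0
clock: 1.15
tool_pos: [0.2879, -0.6104, 0.4043]
orientation: [180.0, -0.0, 165.1]
force: [0.6, 0.4, -0.2]
opening: 0.0132
gripper_force: 0.0
[ 0.60781689  0.034575   -0.26859067]
t 1.15 ori [ 1.7998e+02 -2.0000e-02  1.6508e+02] tipdisp [-0.1373 -0.7067  0.2263] F [ 0.6  0.4 -0.2] open 0.0132
units [-2.98 25.6   3.06]
```

```bash
for i in 1; do
python3 -m handwheel '[[-1,-0.12,1,0,0,0,0],[-1,-0.12,1,0,0,0,0],[-1,-0.12,1,0,0,0,0],[-1,-0.12,1,0,0,0,0],[-1,-0.12,1,0,0,0,0]]'
python3 -m handwheel '[[-1,-0.12,1,0,0,0,0],[-1,-0.12,1,0,0,0,0],[-1,-0.12,1,0,0,0,0],[-1,-0.12,1,0,0,0,0],[-1,-0.12,1,0,0,0,0]]'
python3 -m handwheel '[[-1,-0.12,1,0,0,0,0],[-1,-0.12,1,0,0,0,0],[-1,-0.12,1,0,0,0,0],[-1,-0.12,1,0,0,0,0],[-1,-0.12,1,0,0,0,0]]'
python3 -m handwheel '[[-1,-0.12,1,0,0,0,0],[-1,-0.12,1,0,0,0,0],[-1,-0.12,1,0,0,0,0],[-1,-0.12,1,0,0,0,0],[-1,-0.12,1,0,0,0,0]]'
done | grep -E "force|tool_pos"
python3 -c "
from h import *
rel(-.068,-.066,.15)"
```

```text
tool_pos: [0.3349, -0.4928, 0.4046]
force: [0.8, -0.3, -0.1]
gripper_force: 0.0
tool_pos: [0.3816, -0.3758, 0.4047]
force: [1.5, 0.5, -0.0]
gripper_force: 0.0
tool_pos: [0.4283, -0.259, 0.4047]
force: [0.1, 0.3, 0.6]
gripper_force: 0.0
tool_pos: [0.475, -0.142, 0.4047]
force: [0.7, -0.2, 0.1]
gripper_force: 0.0
t 3.65 ori [180.     0.   165.18] tipdisp [-0.0812 -0.2055  0.2267] F [ 0.7 -0.2  0.1] open 0.0001
units [-0.58  5.57  3.07]
```

```bash

python3 -m handwheel '[[-1,-0.1,1,0,0,0,0],[-1,-0.1,1,0,0,0,0],[-1,-0.1,1,0,0,0,0],[-1,-0.1,1,0,0,0,0],[-1,-0.1,1,0,0,0,0]]' >/dev/null
python3 -m handwheel '[[-1,-0.08,0.57,0,0,0,0],[-1,0,0,1,0,0,0],[-1,0,0,1,0,0,0],[-1,0,0,1,0,0,0],[-1,0,0,0,0,0,0]]'
python3 - <<'E'
from h import *
rel(-.068,-.066,.025)
o=get_obs();print(o["tool_pos"],o["orientation"])
a=snapshot("wrist");b=snapshot("top")["color"][125:245,205:325]
b=cv2.convertScaleAbs(cv2.resize(b,(384,384),interpolation=3),alpha=1.5)
c=np.hstack([cv2.resize(a["color"],(416,384)),b]);cv2.imwrite("pics/a1.png",c[:,:,::-1].copy())
E
```

```text
clock: 4.9
tool_pos: [0.5241, -0.0124, 0.3281]
orientation: [-179.9, -0.2, 165.1]
force: [-0.4, -0.3, 0.4]
opening: 0.0007
gripper_force: 0.0
t 4.9 ori [-179.89   -0.19  165.08] tipdisp [-0.0688 -0.0679  0.1501] F [-0.4 -0.3  0.4] open 0.0007
units [-0.05  0.09  5.  ]
[ 0.52411689 -0.01242619  0.32810553] [-179.88662496   -0.1922475   165.07812567]
```

View pics/a1.png

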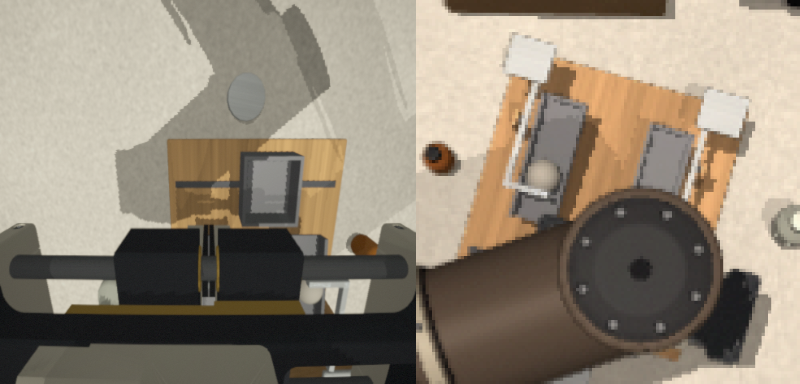

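The wrist view shows the closed fingertips at column ~210, clear of the tray's right wall at ~240. I'll descend and then push along +y.

```bash

python3 -m handwheel '[[-1,0,0,1,0,0,0],[-1,0,0,1,0,0,0],[-1,0,0,1,0,0,0],[-1,0,0,1,0,0,0],[-1,0,0,0.6,0,0,0]]' 
python3 -m handwheel '[[-1,0,0,0.4,0,0,0],[-1,0,0,0,0,0,0]]' 
python3 -m handwheel '[[-1,0,0.4,0,0,0,0],[-1,0,0.4,0,0,0,0],[-1,0,0.2,0,0,0,0],[-1,0,0.2,0,0,0,0]]' 
python3 -m handwheel '[[-1,0,0.2,0,0,0,0],[-1,0,0.2,0,0,0,0],[-1,0,0.2,0,0,0,0],[-1,0,0.2,0,0,0,0]]' 
python3 -c "
from h import *
rel(-.068,-.003,.025)"
```

```text
clock: 5.62
tool_pos: [0.5252, -0.012, 0.2148]
orientation: [180.0, 0.0, 165.1]
force: [0.5, -0.2, -0.4]
opening: 0.0002
gripper_force: 0.0
clock: 5.88
tool_pos: [0.5249, -0.012, 0.2046]
orientation: [-180.0, -0.0, 165.1]
force: [-0.9, -0.7, 0.4]
opening: 0.0005
gripper_force: 0.0
clock: 6.38
tool_pos: [0.5327, 0.0175, 0.2049]
orientation: [180.0, 0.0, 165.1]
force: [-0.3, -0.1, 1.1]
opening: 0.0002
gripper_force: 0.5
clock: 6.88
tool_pos: [0.5377, 0.0365, 0.2046]
orientation: [-180.0, -0.0, 165.1]
force: [0.1, -0.8, 1.4]
opening: 0.0007
gripper_force: 0.5
t 6.875 ori [-1.7999e+02 -1.0000e-02  1.6505e+02] tipdisp [-0.0682 -0.0168  0.0266] F [ 0.1 -0.8  1.4] open 0.0007
units [-0.01  0.55  0.06]
```

Pushing with about 1 N; I'll continue in small steps until the stop shows in the force.

```bash

python3 -m handwheel '[[-1,0,0.2,0,0,0,0],[-1,0,0.15,0,0,0,0],[-1,0,0.1,0,0,0,0],[-1,0,0,0,0,0,0]]' |grep -E "tool_pos|^force"
python3 -m handwheel '[[-1,0,0.1,0,0,0,0],[-1,0,0,0,0,0,0]]'  |grep -E "tool_pos|^force"
python3 -c "
from h import *
rel(-.068,-.003,.025)
b=snapshot('top')['color'][125:245,205:325]
cv2.imwrite('pics/a2.png',cv2.convertScaleAbs(cv2.resize(b,(384,384),interpolation=3),alpha=1.5)[:,:,::-1])"
```

```text
tool_pos: [0.5408, 0.0474, 0.2047]
force: [0.1, 1.5, 0.4]
tool_pos: [0.5413, 0.0497, 0.2047]
force: [-0.0, -0.2, -0.1]
t 7.625 ori [1.7999e+02 1.0000e-02 1.6506e+02] tipdisp [-0.0681 -0.0031  0.0267] F [-0.  -0.2 -0.1] open 0.0007
units [-0.    0.    0.07]
```

```bash

for k in 1; do
python3 -m handwheel '[[-1,0,0.1,0,0,0,0],[-1,0,0,0,0,0,0]]'
python3 -m handwheel '[[-1,0,0.1,0,0,0,0],[-1,0,0,0,0,0,0]]' 
python3 -m handwheel '[[-1,0,0.1,0,0,0,0],[-1,0,0,0,0,0,0]]' 
done  |grep -E "tool_pos|^force"
python3 -c "
from h import *
rel(-.068,-.003,.025)"
```

```text
tool_pos: [0.5419, 0.0521, 0.2047]
force: [0.6, -0.9, -0.1]
tool_pos: [0.5424, 0.054, 0.2047]
force: [-0.1, -5.4, 0.8]
tool_pos: [0.5427, 0.0547, 0.2047]
force: [2.2, -16.4, 4.0]
t 8.425 ori [-1.7977e+02 -9.0000e-02  1.6505e+02] tipdisp [-0.0684  0.0014  0.0267] F [  2.2 -16.4   4. ] open 0.0003
units [-0.02 -0.18  0.07]
```

Contact at the stop is confirmed by 16 N. Backing off, rising, and moving over to the left paddle.

```bash

python3 -m handwheel '[[-1,0,-0.5,0,0,0,0],[-1,0,-0.5,0,0,0,0],[-1,0,0,-1,0,0,0],[-1,0,0,-1,0,0,0],[-1,0,0,-1,0,0,0]]'|grep -E "tool_pos|^force"
python3 -m handwheel '[[-1,0,0,-1,0,0,0],[-1,0,0,-1,0,0,0],[-1,-0.8,0.5,-0.5,0,0,0],[-1,-1,0.5,0,0,0,0],[-1,-1,0.5,0,0,0,0]]'|grep -E "tool_pos|^force"
python3 -m handwheel '[[-1,-1,0.5,0,0,0,0],[-1,-1,0.5,0,0,0,0],[-1,-1,0.5,0,0,0,0],[-1,-1,0.5,0,0,0,0],[-1,0,0,0,0,0,0]]'|grep -E "tool_pos|^force"
python3 -c "
from h import *
rel(.123,.097,.12)
b=snapshot('top')['color'][125:245,205:325]
a=snapshot('wrist')['color']
b=cv2.convertScaleAbs(cv2.resize(b,(384,384),interpolation=3),alpha=1.5)
c=np.hstack([cv2.resize(a,(416,384)),b]);cv2.imwrite('pics/a3.png',c[:,:,::-1].copy())"
```

```text
tool_pos: [0.5365, 0.0324, 0.2804]
force: [-0.3, 0.2, 0.2]
tool_pos: [0.6146, 0.0508, 0.3426]
force: [0.2, 0.2, 0.5]
tool_pos: [0.7246, 0.0734, 0.3408]
force: [-0.9, 0.8, -0.8]
t 10.3 ori [-1.7999e+02 -5.0000e-02  1.6505e+02] tipdisp [0.1022 0.0684 0.1628] F [-0.9  0.8 -0.8] open 0.0002
units [-0.84  1.14  1.71]
```

View pics/a3.png

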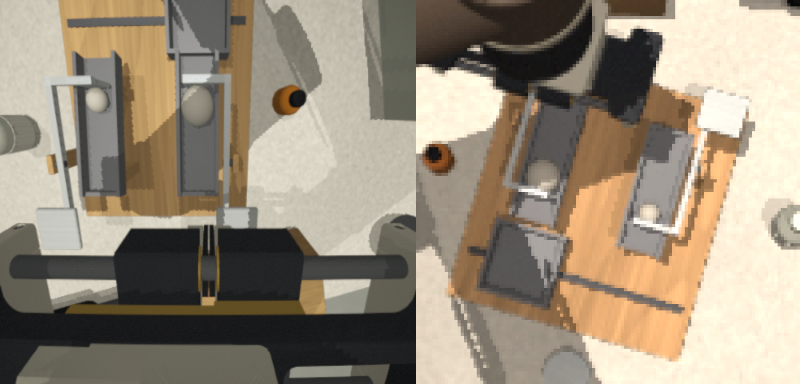

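The tray (wrist cols 165-230) is centred on the left lane (centre ~197), and both balls are at their gates. Now going over the left paddle and down to just above it.

```bash

python3 -m handwheel '[[-1,-0.42,0.57,0,0,0,0],[-1,-0.42,0.57,0,0,0,0],[-1,0,0,1,0,0,0],[-1,0,0,0.7,0,0,0],[-1,0,0,0,0,0,0]]'|grep -E "tool_pos|^force"
python3 -c "
from h import *
rel(.123,.097,.108)"
python3 -m handwheel '[[-1,0,0,0.2,0,0,0],[-1,0,0,0.2,0,0,0],[-1,0,0,0.2,0,0,0],[-1,0,0,0,0,0,0]]'|grep -E "tool_pos|^force"
python3 -c "
from h import *
rel(.123,.097,.077)"
```

```text
tool_pos: [0.7502, 0.0951, 0.298]
force: [0.6, 0.9, -0.3]
t 11.025 ori [-1.7991e+02 -1.6000e-01  1.6504e+02] tipdisp [0.1207 0.0958 0.12  ] F [ 0.6  0.9 -0.3] open 0.0004
units [-0.09  0.05  0.48]
tool_pos: [0.7514, 0.0955, 0.285]
force: [-0.2, -0.8, 3.7]
t 11.525 ori [1.7999e+02 4.0000e-02 1.6507e+02] tipdisp [0.1224 0.0968 0.107 ] F [-0.2 -0.8  3.7] open 0.0007
units [-0.03  0.01  1.2 ]
```

Contact is at 0.107 m with 3.7 N, as expected. Pressing about 30 mm.

```bash

python3 -m handwheel '[[-1,0,0,0.3,0,0,0],[-1,0,0,0.3,0,0,0],[-1,0,0,0.3,0,0,0],[-1,0,0,0.15,0,0,0],[-1,0,0,0,0,0,0]]'|grep -E "tool_pos|^force"
python3 -m handwheel '[[-1,0,0,0.08,0,0,0],[-1,0,0,0,0,0,0],[-1,0,0,0,0,0,0],[-1,0,0,0,0,0,0],[-1,0,0,0,0,0,0]]'|grep -E "tool_pos|^force"
python3 -c "
from h import *
rel(.123,.097,.077)
b=snapshot('top')['color'][125:245,205:325]
b=cv2.convertScaleAbs(cv2.resize(b,(384,384),interpolation=3),alpha=1.5)
s=snapshot('scene')['color'][170:290,180:310]
s=cv2.convertScaleAbs(cv2.resize(s,(416,384),interpolation=3),alpha=1.5)
c=np.hstack([s,b]);cv2.imwrite('pics/a4.png',c[:,:,::-1].copy())"
```

```text
tool_pos: [0.7516, 0.0955, 0.2601]
force: [-1.7, -0.5, 9.6]
tool_pos: [0.7517, 0.0955, 0.2587]
force: [-1.3, 0.5, 7.8]
t 12.775 ori [1.7995e+02 1.6000e-01 1.6509e+02] tipdisp [0.1231 0.0971 0.0807] F [-1.3  0.5  7.8] open 0.0006
units [ 0.   -0.    0.15]
```

View pics/a4.png

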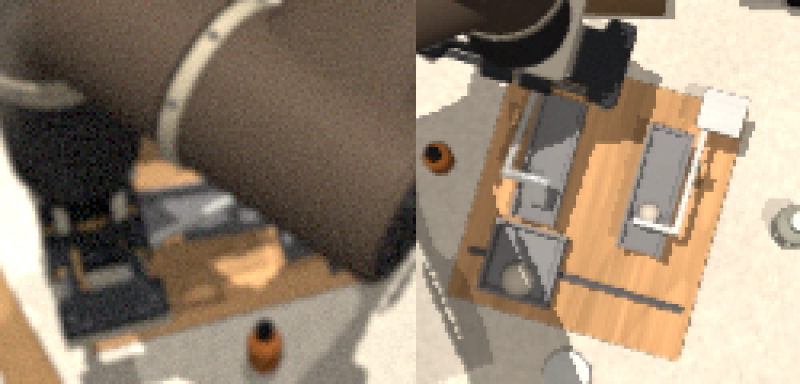

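The large ball is in the tray (top view, 515,278) and the small ball is still at its gate (650,213). Raising straight up so the paddle returns.

```bash

python3 -m handwheel '[[-1,0,0,-0.3,0,0,0],[-1,0,0,-0.3,0,0,0],[-1,0,0,-0.3,0,0,0],[-1,0,0,-0.4,0,0,0],[-1,0,0,-1,0,0,0]]'|grep -E "tool_pos|^force"
python3 -m handwheel '[[-1,0,0,-1,0,0,0],[-1,0,0,-1,0,0,0],[-1,0.7,-1,0,0,0,0],[-1,0.7,-1,0,0,0,0],[-1,0.7,-1,0,0,0,0]]'|grep -E "tool_pos|^force"
python3 -m handwheel '[[-1,0.7,-1,0,0,0,0],[-1,0.7,-1,0,0,0,0],[-1,0.5,-1,0,0,0,0],[-1,0.5,-1,0,0,0,0],[-1,0.5,-1,0,0,0,0]]'|grep -E "tool_pos|^force"
python3 -m handwheel '[[-1,0.5,-1,0,0,0,0],[-1,0.5,-1,0,0,0,0],[-1,0.5,-1,0,0,0,0],[-1,0.5,-1,0,0,0,0],[-1,0,0,0,0,0,0]]'|grep -E "tool_pos|^force"
python3 -c "
from h import *
rel(.123,.097,.077)
b=cv2.convertScaleAbs(cv2.resize(snapshot('top')['color'][105:265,155:355],(750,600),interpolation=3),alpha=1.5)
cv2.imwrite('pics/a5.png',b[:,:,::-1].copy())"
```

```text
tool_pos: [0.7502, 0.0954, 0.3123]
force: [0.2, -0.1, 0.6]
tool_pos: [0.6797, 0.0361, 0.3632]
force: [0.0, -0.4, -1.1]
tool_pos: [0.5776, -0.0662, 0.3636]
force: [0.1, -0.2, 1.2]
tool_pos: [0.5031, -0.1509, 0.3641]
force: [0.0, 0.3, 1.2]
t 15.375 ori [179.99   0.   164.94] tipdisp [-0.0518 -0.2066  0.1861] F [0.  0.3 1.2] open 0.0006
units [-7.06 12.1   4.37]
```

View pics/a5.png

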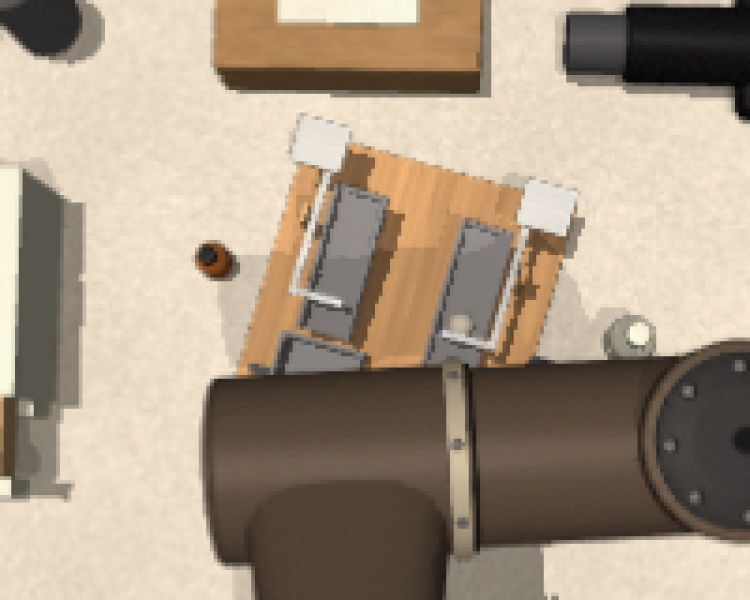

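The gate is shut, the lane is empty and the small ball is still in place. One quick check of the tray position from the rim corners (282,330) and (367,352), using the earlier tray reading as reference.

```bash
python3 -c "
from h import *
s=snapshot('top');p=np.load('pose.npy');c,n=np.cos(p[2]),np.sin(p[2])
for q in [(282,330),(367,352)]:
    d=unproj(s,np.array([155+q[0]/3.75-.4,105+q[1]/3.75-.4]),.043)-p[:2];print(c*d[0]+n*d[1],-n*d[0]+c*d[1])"
```

```text
-0.033553692064571136 0.09032687526848449
-0.0305715634839141 0.014662387058242634
```

```bash
python3 -c "
from plant import *
print(close_job())"
```

```text
the job is handed in; nothing more can be done
None
```

The job is done and handed in at about 15 s: the tray is at its left stop, the large ball is in it, the left gate is shut again, and the small ball is still in its lane.

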